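# Close up the pair of lanterns on the display board

## Robot

A 6-joint arm with a two-finger parallel gripper is mounted at the origin on the work surface. World frame = base frame: x ahead of the robot, y to its left, z up, the work surface at z = 0. Lengths are in m, angles in rad, forces in N, time in s.
With the tool pointing down it reaches from about 0.3 to 0.875 m from the base axis. Payload 6.4 kg.
Tool frame: the origin (TCP) lies midway between the tips of the shut fingers; the grasp point (between the pads) lies 19 mm behind it; z points along the fingers, y is the line along which they close (so a half turn about z gives the same grasp; the last joint's range is limited). The gripper opens to 85 mm and grips with 20 to 120 N. Pads are 22 mm wide; open, the fingers measure 114 mm over their backs; the gripper's body (76 mm by 85 mm) begins 54 mm behind the grasp point. The pads swing forward as they close: fully open they stand 13 mm farther back than shut.
Start: joints at [0.895, 0.181, 1.607, -0, 1.354, -0.206], TCP at [0.26, 0.513, 0.231] pointing down, gripper open.
Joint ranges: [-2.99, 2.99], [-0.89, 2.07], [0.3, 2.58], [-1.14, 4.28], [0, 2.63], [-3.12, 3.12]. Speed limits (rad/s): [2.57, 2.57, 3.01, 3.14, 3.14, 3.14].

## Interface

Orientations are given as a unit quaternion [w, x, y, z].
In Python, from bench import get_obs, camera, hand_in gives the robot as it stands.
- The arm moves only by the tool carry_out, never from a script. Its argument "plan" is a list that holds one entry, the list of rows, each a list of 7 numbers: the shift along the world's x, y, z in m, then the turn, a rotation vector about the world's x, y, z in rad, then the opening, from 0 (shut) to 1 (fully open). In form: [[[x, y, z, rx, ry, rz, hand], ...]]. A call has exactly 5 rows; each row is the pose to reach, as a shift and turn from the pose commanded when the call began; what a row does not reach only later rows make up. A row lasts 1/12 s, in which the tool goes at most 41.7 mm and 7.16 degrees, less where a joint would pass 70% of its speed; a pose out of reach is approached as far as the arm can. A call with a gripper value outside its range is refused whole. The fingers move at their own pace and stop on an object; the grip force is fixed at half the most. Time passes only in rows, so rows that repeat a pose let the fingers close, or fill a call up. It gives the time, the measured TCP pose, the force, the opening and the grip force at its end, in the units of the state.
- get_obs(): the state, without advancing time (a new reading comes with each control period).
- camera(name): name is "side" or "top" or "wrist"; returns a dict with "pixels" (400x640x3 uint8, red, green, blue), "z_map" (400x640 float32, m along the optical axis (not along the pixel's ray), 0 where there is no reading), "camera_matrix" (3x3 intrinsics, pixels), "k1" (the pictures are not rectified: a ray, as slopes to the right and down, at radius r is drawn at 1 + k1 r^2 times it, then the intrinsics apply), "cam_to_world" (4x4, takes a point from camera to world coordinates). Camera axes: x right, y up, looking along -z (the intrinsics and any distortion apply to the point x, -y, -z); pixel columns grow to the right and rows downward; lengths in m; the calibration is good to about 2 mm. A picture is of the moment at which its call begins.
- hand_in(): hands the job in; it is judged then, once.
The state is a dict: "time_s": time; "q": joint angles; "dq": joint speeds; "joint_efforts": joint torques, N m; "eef_pos": TCP position; "eef_rot": TCP orientation; "wrist_force": force on the tool from outside, world axes, zero at the start; "torque": the same for the moment, N m; "opening": opening from 0.0 (shut) to 1.0 (fully open); "grasp_force": force on a finger pad.
Only numpy, scipy, OpenCV 4.12 (cv2) and the standard library are available. Lean on these libraries where they do the work, as an engineer would, in place of code of your own. Each camera call takes 0.05 s, during which the arm holds its last target. There are 200 camera calls.

## Task

Lift the square brass lantern that stands on the table by its carrying handle, keep it upright, and set it down gently on the free part of the dark wooden board. Then close the gap: slide it up flush and square against the lantern that already stands on the board, their fronts in line to within a few millimetres, without shoving that lantern out of its place or disturbing the other things.

Things in the scene. Friction and masses are not known exactly. Their poses are not given: they have to be found in the camera images.
- lantern: loose square brass lantern on the table, 90 mm square, 96 mm tall to its flat top plate (12 mm base plate and top plate 90 x 90, walls 84 x 84; cap 60 x 60 and small dome up to 124 mm), 0.35 to 0.65 kg. Origin: centre of its underside, z up, x and y square to its walls. Its handle hinges on a line along its y axis, 108 mm above the underside
- bail: the lantern's carrying handle, a brass hoop hinged on the lantern: two arms 68 mm apart carry a round grip bar. Origin: middle of the hinge line; y along hinge and bar, z from the hinge to the bar (vertical when upright). It swings 1.25 rad (72 degrees) each way from upright, stays where it is left, and starts folded down
- bail_grip (a point): centre of the handle's grip bar, 65 mm from the hinge line; the round bar is 14 mm thick and 48 mm long, with 62 mm free between the arms below it
- neighbour: a matching, heavier lantern already standing on the board, 90 mm square, 96 mm tall to its flat top plate (12 mm base plate and top plate 90 x 90, walls 84 x 84; cap 60 x 60 and small dome up to 124 mm), about 0.9 kg, loose; its handle is fixed, folded to its -x side (its front). Origin: centre of its underside, z up, x and y square to its walls; the free part of the board is on its -y side
- plinth: the dark wooden display board, fixed, 130 (x) x 280 (y) x 20 mm high. Origin: centre of its underside, so its top is 20 mm above the origin; the standing lantern is on its +y half, its -y part is free
- vase: bystander: small brass teardrop vase, 72 mm wide, 130 mm tall, loose; origin at the centre of its foot
- hammer: bystander: hammer lying flat, 200 mm long along its x axis; origin under its middle
- bowl: bystander: copper bowl, 100 mm wide, 45 mm high, loose; origin at the centre of its underside
Not all that is in view belongs to the job. What is shaped like the lantern but blue or turquoise is not meant. What is shaped like the neighbour but green is not meant.

How it is judged:
On the way:
1. the lantern hangs from its handle in the fingers, at least 30 mm above the table (contact force between the fingers and bail above 1 N and height (world z) of lantern above 0.03 m), for 0.2 s.
At the end, for the whole second after the job is handed in: The lantern stands upright (within 0.05 rad) and at rest on the board, on the -y side of the standing lantern: centres 86 to 93 mm apart along the row (touching or a gap under 3 mm), fronts in line within 10 mm, walls square within 0.05 rad (any quarter turn will do), the standing lantern upright (y of lantern in the frame of neighbour between -0.093 and -0.086 m and x of lantern in the frame of neighbour between -0.01 and 0.01 m and z of lantern in the frame of plinth between 0.016 and 0.024 m and (angle between the x axis of lantern and the x axis of neighbour, either way round below 0.05 rad or angle between the x axis of lantern and the y axis of neighbour, either way round below 0.05 rad) and angle between each of lantern, neighbour's own z axis and vertical below 0.05 rad and linear speed of each of lantern, neighbour below 0.01 m/s).
It fails at once if the standing lantern is shoved more than 8 mm from its place (distance of neighbour from where it was at the start of the episode above 0.008 m).
It fails at once if the lantern is set down hard on the board (over 45 N) (contact force between lantern and plinth above 45 N).
It fails at once if the lantern is tipped by more than 0.5 rad (angle between lantern's own z axis and vertical above 0.5 rad).
It fails at once if the vase, hammer or bowl is moved by more than 20 mm (distance of any of vase, hammer, bowl from where it was at the start of the episode above 0.02 m).
It also fails if it takes over 72 s, if anything falls off the work surface, if the arm or the gripper's body presses on something with over 40 N, if the wrist force passes 120 N, or if a joint passes its speed limit or range.

## Working session

There is one attempt and no reset: what is moved stays moved. The work goes in short steps, Python scripts to look and compute and a tool call to move; the robot and the scene stay as the last step left them, time stands still between calls to the robot, and variables do not carry over. Pictures are saved under pics/ and viewed, at most 10 in all, crops included, and the job is handed in when it is done.

Besides the shell and the picture viewer there is one more tool, called after ">>>" as name(argument=value, ...) on one line, values as JSON. carry_out: Moves the arm, as the interface text tells. Its arguments: {"type":"object","properties":{"plan":{"type":"array","items":{"type":"array","items":{"type":"array","items":{"type":"number"}}}}},"required":["plan"]}

```bash
mkdir -p pics; cat > h.py <<'E'
import numpy as np, cv2
from bench import get_obs, camera
def pts(c):
    K=np.array(c["camera_matrix"]);k=c["k1"];z=c["z_map"]
    v,u=np.mgrid[0:400,0:640]
    D=np.array([k,0,0,0,0],float)
    n=cv2.undistortPoints(np.stack([u,v],-1).reshape(-1,1,2).astype(np.float64),K.astype(float),D).reshape(400,640,2)
    P=np.stack([n[...,0]*z,-n[...,1]*z,-z,np.ones_like(z)],-1)
    W=P@np.array(c["cam_to_world"]).T
    W=W[...,:3]; W[z==0]=np.nan
    return W
def save(c,n): cv2.imwrite("pics/"+n,c["pixels"][...,::-1])
E
python3 - <<'E'
from h import *
o=get_obs();print(o)
a=[]
for n in ("side","top"):
    c=camera(n);a.append(c["pixels"]);np.save(n+".npy",pts(c));np.save(n+"_rgb.npy",c["pixels"]);print(n,np.round(c["cam_to_world"],3).tolist(),c["k1"])
    save(c,n+"0.png")
E
```

```text
{'time_s': 0.0, 'q': array([ 8.94685818e-01,  1.81561822e-01,  1.60800773e+00,  7.91613878e-06,
        1.35380352e+00, -2.06305101e-01]), 'dq': array([ 0.00065449,  0.00140304,  0.00065695,  0.0011713 , -0.00141981,
        0.00166105]), 'joint_efforts': array([-1.34432357e-03, -4.44874012e+01, -3.51330793e+01, -4.18462560e-04,
        9.08444548e-03, -1.98010372e-05]), 'eef_pos': array([0.25993996, 0.51226809, 0.23037261]), 'eef_rot': array([-3.83640789e-04,  2.32749102e-01,  9.72536407e-01, -8.03306545e-04]), 'wrist_force': array([-0.62604947,  0.72069546, -0.58564512]), 'torque': array([-0.00680952,  0.04351626,  0.0131174 ]), 'grasp_force': 0.0, 'opening': 1.0036687536098927}
side [[0.966, 0.191, -0.173, 0.419], [-0.257, 0.683, -0.684, -0.453], [-0.012, 0.705, 0.709, 0.742], [0.0, 0.0, 0.0, 1.0]] -0.031080549158473924
top [[-0.02, 0.984, -0.178, 0.401], [-1.0, -0.02, -0.002, 0.129], [-0.005, 0.177, 0.984, 1.128], [0.0, 0.0, 0.0, 1.0]] -0.04507781363488213
```

View pics/side0.png

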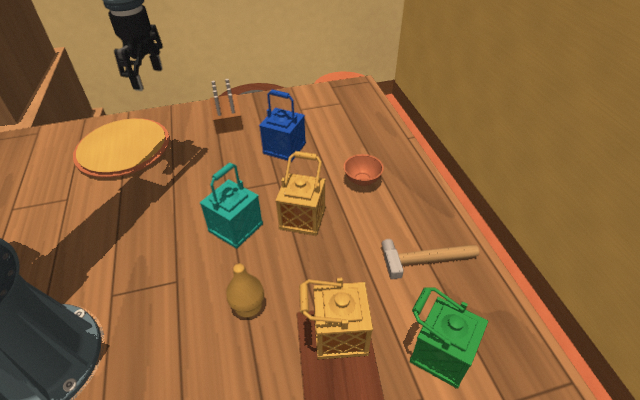

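View pics/top0.png

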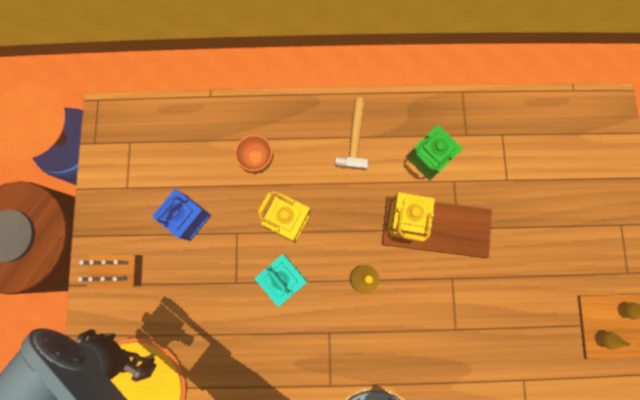

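The side view shows the loose lantern at (302,205) with its handle leaning to the far side. The neighbour is at (342,318) on the board, the vase at (245,292), the bowl at (363,172) and the hammer at (430,257). In the top view the lantern is at (285,216) with its bail at (265,208), the neighbour at (413,216), and the free board runs right to (490,232).

```bash
python3 - <<'E'
from h import *
W={n:np.load(n+".npy") for n in("top","side")};R={n:np.load(n+"_rgb.npy") for n in W}
def rect(p):
    r=cv2.minAreaRect((p[:,:2]*1000).astype(np.float32));return np.round(r[0],1),np.round(r[1],1),round(r[2],1)
rois={"lan":{"top":(250,180,320,250),"side":(270,145,335,240)},"nei":{"top":(380,185,440,245),"side":(295,270,380,365)}}
for k,d in rois.items():
  allp={}
  for n,(u0,v0,u1,v1) in d.items():
    w=W[n][v0:v1,u0:u1].reshape(-1,3);h=cv2.cvtColor(R[n],cv2.COLOR_RGB2HSV)[v0:v1,u0:u1].reshape(-1,3)
    b=w[(h[:,1]>100)&(h[:,0]>15)&(h[:,0]<35)&(w[:,2]>0.03)]
    off=0.02*(k=="nei")
    t=b[abs(b[:,2]-.096-off)<.006]
    print(k,n,len(t),rect(t),"z",np.median(t[:,2]))
    c=b[(b[:,2]>.101+off)&(b[:,2]<.112+off)];print(" cap z", len(c), rect(c) if len(c)>4 else "")
    hd=b[(b[:,2]>.117+off)]
    allp[n]=hd
    H=b[b[:,2]>.124+off+.004]; 
    if len(H): print(" handle",len(H),H.mean(0),H.max(0),H.min(0), rect(H)); T=H[H[:,2]>H[:,2].max()-.012]; print("  bar",T.mean(0),rect(T),T[:,2].max())
w=W["top"][190:265,375:500].reshape(-1,3);h=cv2.cvtColor(R["top"],cv2.COLOR_RGB2HSV)[190:265,375:500].reshape(-1,3)
m=(abs(w[:,2]-.02)<.006);print("board",m.sum(),rect(w[m]),np.median(w[m,2]))
for n,(u0,v0,u1,v1) in {"vase":(345,260,385,300),"bowl":(230,130,278,178),"hammer":(330,90,375,175),"blue":(145,180,215,245),"teal":(250,250,310,308),"green":(400,120,465,185)}.items():
    w=W["top"][v0:v1,u0:u1].reshape(-1,3);w=w[w[:,2]>.015];print(n,np.round(np.nanmin(w,0),3),np.round(np.nanmax(w,0),3))
E
```

```text
lan top 671 (array([548.2, 210.2]), array([90.5, 89.7]), 62.1) z 0.09614748790237204
 cap z 512 (array([546.3, 208.3]), array([80. , 78.1]), 66.8)
 handle 209 [0.56802339 0.24883698 0.14948834] [0.59890622 0.26868093 0.15977434] [0.52533756 0.21011794 0.12807066] (array([565.6, 243. ]), array([38.4, 73.6]), 62.5)
  bar [0.57029263 0.25334131 0.154536  ] (array([570.6, 254.5]), array([13.5, 68.4]), 61.6) 0.1597743410721223
lan side 725 (array([545. , 208.2]), array([93.3, 90.2]), 62.4) z 0.09484337747758709
 cap z 430 (array([545.7, 207.5]), array([62.3, 81.6]), 61.0)
 handle 214 [0.56629764 0.2450458  0.14766388] [0.59564871 0.26608048 0.15755493] [0.52545044 0.21021127 0.12832016] (array([563. , 242.1]), array([33.2, 73.9]), 59.0)
  bar [0.56846201 0.24846744 0.15217746] (array([568.7, 249.7]), array([14.1, 67.8]), 60.4) 0.15755492665519943
nei top 667 (array([ 545.5, -101.3]), array([88.7, 90.3]), 79.1) z 0.11630733253553482
 cap z 513 (array([547.1, -98.5]), array([75.7, 69.1]), 66.2)
 handle 153 [ 0.48559149 -0.08790552  0.15314576] [ 0.50722508 -0.05734401  0.1588737 ] [ 0.47558
[... 310 characters left out ...]
 -104.4]), array([81.4, 59.9]), 78.7)
 handle 267 [ 0.48245656 -0.09584652  0.1529784 ] [ 0.49607201 -0.0599001   0.15721282] [ 0.4718898  -0.12994913  0.14810386] (array([483.1, -94.1]), array([70.8, 18.5]), 83.9)
  bar [ 0.48245656 -0.09584652  0.1529784 ] (array([483.1, -94.1]), array([70.8, 18.5]), 83.9) 0.1572128196786997
board 3544 (array([ 521.6, -184. ]), array([278.9, 131.4]), 81.4) 0.020304452772939907
vase [ 0.357 -0.019  0.034] [0.424 0.05  0.132]
bowl [0.678 0.251 0.015] [0.774 0.347 0.051]
hammer [ 0.683 -0.008  0.015] [0.884 0.081 0.034]
blue [0.499 0.418 0.015] [0.622 0.542 0.184]
teal [0.331 0.161 0.015] [0.455 0.284 0.183]
green [ 0.648 -0.24   0.015] [ 0.773 -0.112  0.138]
```

>>> carry_out(plan=[[[0.031,-0.026,0,0,0,-0.006,0.5],[0.062,-0.052,0,0,0,-0.012,0.5],[0.093,-0.078,0,0,0,-0.018,0.5],[0.124,-0.104,0,0,0,-0.024,0.5],[0.155,-0.13,0,0,0,-0.03,0.5]]])

```text
time_s: 0.52
eef_pos: [0.4161, 0.3813, 0.2309]
eef_rot: [-0.0, 0.247, 0.969, -0.0]
wrist_force: [0.6, 0.9, 0.5]
opening: 0.5
grasp_force: 0.0
```

>>> carry_out(plan=[[[0.031,-0.026,0,0,0,0,0.5],[0.062,-0.052,0,0,0,0,0.5],[0.093,-0.078,0,0,0,0,0.5],[0.124,-0.104,0,0,0,0,0.5],[0.155,-0.129,0,0,0,0,0.5]]])

```text
time_s: 0.93
eef_pos: [0.5713, 0.252, 0.2308]
eef_rot: [-0.0, 0.247, 0.969, -0.0]
wrist_force: [0.5, 0.4, -0.5]
opening: 0.5
grasp_force: 0.0
```

>>> carry_out(plan=[[[0,0,-0.01,0,0,0,0.5],[0,0,-0.02,0,0,0,0.5],[0,0,-0.03,0,0,0,0.5],[0,0,-0.04,0,0,0,0.5],[0,0,-0.045,0,0,0,0.5]]])

```text
time_s: 1.35
eef_pos: [0.5682, 0.2546, 0.1838]
eef_rot: [-0.002, 0.246, 0.969, -0.001]
wrist_force: [0.0, -0.2, 0.7]
opening: 0.5
grasp_force: 0.0
```

```bash
python3 - <<'E'
from h import *
o=get_obs();print(o['eef_pos'],o['eef_rot'],o['opening'],o['wrist_force'])
c=camera("wrist");s=camera("side")
a=c["pixels"];b=cv2.resize(s["pixels"][80:260,220:420],None,fx=2.22,fy=2.22)
b=b[:400];cv2.imwrite("pics/w1.png",cv2.resize(np.hstack([a,b])[...,::-1],None,fx=.74,fy=.74))
E
```

```text
[0.5681667  0.2546052  0.18383925] [-1.55390131e-03  2.46449497e-01  9.69154130e-01 -7.09453840e-04] 0.5004862454532791 [ 0.04305464 -0.21762877  0.6759062 ]
```

View pics/w1.png

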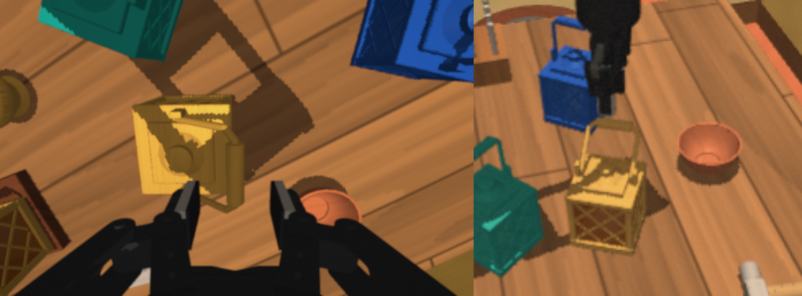

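The wrist view (left) shows the grip bar at about (232,175), lying between the two finger columns (190 and 275). The side crop shows the folded bail with the gripper above it. Next I lower, narrow the fingers and swing the bail up.

>>> carry_out(plan=[[[0,0,-0.012,0,0,0,0.5],[0,0,-0.024,0,0,0,0.5],[0,0,-0.036,0,0,0,0.5],[0,0,-0.048,0,0,0,0.5],[0,0,-0.05,0,0,0,0.5]]])

```text
time_s: 1.87
eef_pos: [0.5684, 0.2533, 0.1327]
eef_rot: [-0.002, 0.247, 0.969, -0.001]
wrist_force: [-0.1, -0.2, -0.2]
opening: 0.5
grasp_force: 0.0
```

>>> carry_out(plan=[[[0,0,0,0,0,0,0.4],[0,0,0,0,0,0,0.3],[0,0,0,0,0,0,0.28],[0,0,0,0,0,0,0.28],[0,0,0,0,0,0,0.28]]])

```text
time_s: 2.28
eef_pos: [0.5708, 0.2538, 0.1371]
eef_rot: [0.001, 0.247, 0.969, 0.0]
wrist_force: [0.5, 0.1, -0.1]
opening: 0.279
grasp_force: 0.0
```

>>> carry_out(plan=[[[-0.002,-0.003,0.004,0,0,0,0.28],[-0.004,-0.007,0.008,0,0,0,0.28],[-0.006,-0.011,0.012,0,0,0,0.28],[-0.008,-0.015,0.015,0,0,0,0.28],[-0.011,-0.02,0.018,0,0,0,0.28]]])

```text
time_s: 2.7
eef_pos: [0.5595, 0.2334, 0.1552]
eef_rot: [0.001, 0.247, 0.969, 0.0]
wrist_force: [0.7, -0.7, 1.0]
opening: 0.283
grasp_force: 0.4
```

```bash
python3 - <<'E'
from h import *
o=get_obs();print(o['eef_pos'],o['eef_rot'],o['opening'],o['wrist_force'])
s=camera("side");w=camera("wrist")
b=cv2.resize(s["pixels"][80:260,220:420],None,fx=2.22,fy=2.22)[:400]
cv2.imwrite("pics/w2.png",cv2.resize(np.hstack([w["pixels"],b])[...,::-1],None,fx=.74,fy=.74))
E
```

```text
[0.55952309 0.23335462 0.15523755] [6.16161066e-04 2.47298654e-01 9.68939073e-01 2.61495401e-04] 0.28294695560511635 [ 0.6931271  -0.72826791  1.01031344]
```

View pics/w2.png

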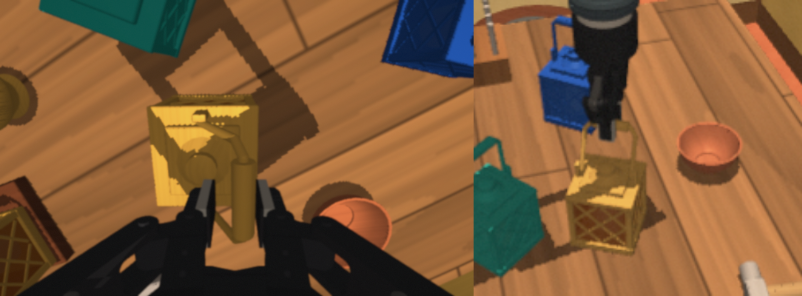

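The wrist view shows the bar at about (243,200) between the fingers at 208 and 265, and the bail is coming up with the lantern still in place. Next I finish the swing and close.

>>> carry_out(plan=[[[-0.004,-0.007,0.001,0,0,0,0.28],[-0.008,-0.014,0.001,0,0,0,0.28],[-0.012,-0.021,0.001,0,0,0,0.28],[-0.016,-0.029,0,0,0,0,0.28],[-0.013,-0.024,0,0,0,0,0.28]]])

```text
time_s: 3.22
eef_pos: [0.5448, 0.2076, 0.1536]
eef_rot: [-0.001, 0.248, 0.969, -0.001]
wrist_force: [0.6, 0.2, 0.2]
opening: 0.28
grasp_force: 0.0
```

>>> carry_out(plan=[[[0,0,0,0,0,0,0.18],[0,0,0,0,0,0,0.1],[0,0,0,0,0,0,0.0],[0,0,0,0,0,0,0.0],[0,0,0,0,0,0,0.0]]])

```text
time_s: 3.63
eef_pos: [0.5465, 0.2098, 0.1544]
eef_rot: [0.0, 0.247, 0.969, -0.0]
wrist_force: [0.4, 0.8, 1.1]
opening: 0.142
grasp_force: 58.5
```

>>> carry_out(plan=[[[0,0,0.001,0,0,0,0],[0,0,0.004,0,0,0,0],[0,0,0.008,0,0,0,0],[0,0,0.012,0,0,0,0],[0,0,0.014,0,0,0,0]]])

```text
time_s: 4.05
eef_pos: [0.5464, 0.2098, 0.1688]
eef_rot: [0.0, 0.247, 0.969, 0.0]
wrist_force: [0.9, -1.2, -3.7]
opening: 0.139
grasp_force: 58.4
```

```bash
python3 - <<'E'
from h import *
o=get_obs();print(o['eef_pos'],o['eef_rot'],o['opening'],o['wrist_force'],o['grasp_force'])
s=camera("side");w=camera("wrist")
b=cv2.resize(s["pixels"][80:260,220:420],None,fx=2.22,fy=2.22)[:400]
cv2.imwrite("pics/w3.png",cv2.resize(np.hstack([w["pixels"],b])[...,::-1],None,fx=.74,fy=.74))
E
```

```text
[0.54642896 0.20983908 0.16883053] [1.62579228e-04 2.47243517e-01 9.68953356e-01 1.01474334e-04] 0.13872186790086727 [ 0.8916986  -1.24454496 -3.71283294] 58.42273771762848
```

View pics/w3.png

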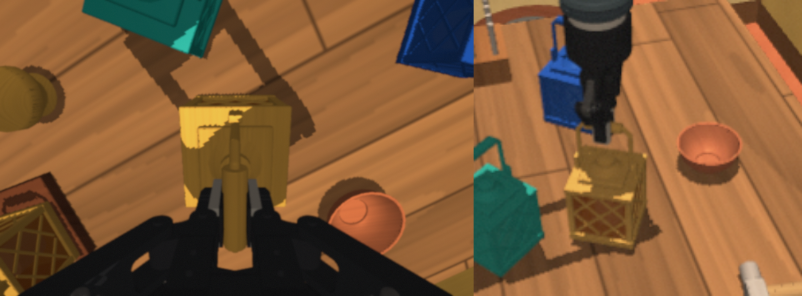

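The wrist view shows the bar clamped at (235,195) and the lantern hanging level in the side crop (605,205). Next I lift and carry it over.

>>> carry_out(plan=[[[0,0,0.008,0,0,0,0],[0,0,0.02,0,0,0,0],[0,0,0.035,0,0,0,0],[0,0,0.05,0,0,0,0],[0,0,0.065,0,0,0,0]]])

```text
time_s: 4.57
eef_pos: [0.5465, 0.2098, 0.2352]
eef_rot: [0.0, 0.247, 0.969, 0.0]
wrist_force: [0.4, -0.0, -4.5]
opening: 0.142
grasp_force: 58.5
```

>>> carry_out(plan=[[[0,0,0.015,0,0,0,0],[0,0,0.03,0,0,0,0],[0,0,0.045,0,0,0,0],[0,0,0.06,0,0,0,0],[0,0,0.075,0,0,0,0]]])

```text
time_s: 4.98
eef_pos: [0.5463, 0.2097, 0.3104]
eef_rot: [0.001, 0.247, 0.969, 0.0]
wrist_force: [0.6, -0.2, -4.7]
opening: 0.14
grasp_force: 58.5
```

>>> carry_out(plan=[[[0,-0.002,0.015,0,0,-0.02,0],[0,-0.006,0.027,0,0,-0.06,0],[0,-0.014,0.037,0,0,-0.11,0],[0,-0.025,0.044,0,0,-0.16,0],[0,-0.04,0.048,0,0,-0.21,0]]])

```text
time_s: 5.4
eef_pos: [0.5465, 0.1701, 0.359]
eef_rot: [0.001, 0.348, 0.937, 0.001]
wrist_force: [0.1, -0.5, -4.2]
opening: 0.14
grasp_force: 58.6
```

>>> carry_out(plan=[[[-0.001,-0.017,0,0,0,-0.05,0],[-0.002,-0.034,0,0,0,-0.1,0],[-0.003,-0.051,0,0,0,-0.15,0],[-0.004,-0.068,0,0,0,-0.2,0],[-0.005,-0.085,0,0,0,-0.25,0]]])

```text
time_s: 5.82
eef_pos: [0.5411, 0.084, 0.3576]
eef_rot: [0.001, 0.463, 0.887, 0.0]
wrist_force: [1.0, -0.3, -3.8]
opening: 0.14
grasp_force: 58.6
```

>>> carry_out(plan=[[[-0.001,-0.017,0,0,0,-0.05,0],[-0.002,-0.034,0,0,0,-0.1,0],[-0.003,-0.051,0,0,0,-0.15,0],[-0.004,-0.068,0,0,0,-0.2,0],[-0.005,-0.085,0,0,0,-0.25,0]]])

```text
time_s: 6.23
eef_pos: [0.5361, -0.0011, 0.3576]
eef_rot: [0.001, 0.57, 0.822, 0.0]
wrist_force: [0.2, -0.5, -3.8]
opening: 0.14
grasp_force: 58.6
```

>>> carry_out(plan=[[[-0.001,-0.017,0,0,0,-0.05,0],[-0.002,-0.034,0,0,0,-0.1,0],[-0.003,-0.051,0,0,0,-0.15,0],[-0.004,-0.068,0,0,0,-0.2,0],[-0.005,-0.085,0,0,0,-0.25,0]]])

```text
time_s: 6.65
eef_pos: [0.5311, -0.0861, 0.3577]
eef_rot: [0.001, 0.668, 0.744, 0.0]
wrist_force: [-0.7, -0.3, -3.7]
opening: 0.143
grasp_force: 58.6
```

>>> carry_out(plan=[[[-0.001,-0.017,0,0,0,-0.05,0],[-0.002,-0.034,0,0,0,-0.1,0],[-0.003,-0.051,0,0,0,-0.15,0],[-0.004,-0.068,0,0,0,-0.2,0],[-0.005,-0.081,0,0,0,-0.25,0]]])

```text
time_s: 7.07
eef_pos: [0.5261, -0.1676, 0.3576]
eef_rot: [0.001, 0.756, 0.655, 0.0]
wrist_force: [1.0, 0.1, -5.6]
opening: 0.141
grasp_force: 58.6
```

>>> carry_out(plan=[[[-0.001,-0.014,0,0,0,-0.02,0],[-0.002,-0.025,0,0,0,-0.04,0],[-0.002,-0.033,0,0,0,-0.05,0],[-0.002,-0.039,0,0,0,-0.05,0],[-0.002,-0.041,0,0,0,-0.05,0]]])

```text
time_s: 7.48
eef_pos: [0.5243, -0.2081, 0.3563]
eef_rot: [0.0, 0.771, 0.637, -0.0]
wrist_force: [-0.2, -0.2, -3.7]
opening: 0.143
grasp_force: 58.6
```

```bash
python3 - <<'E'
from h import *
o=get_obs();print(o['eef_pos'],o['eef_rot'],o['opening'],o['wrist_force'],o['grasp_force'])
s=camera("side");c=camera("top")
b=cv2.resize(s["pixels"][150:400,220:500],None,fx=1.6,fy=1.6)
b2=cv2.resize(c["pixels"][150:300,350:530],None,fx=2.667,fy=2.667)
cv2.imwrite("pics/w4.png",cv2.resize(np.hstack([b,b2])[...,::-1],None,fx=.85,fy=.85))
E
```

```text
[ 0.52427238 -0.20807774  0.35634739] [ 4.60316335e-05  7.70679542e-01  6.37222912e-01 -4.49763844e-05] 0.1431483356714464 [-0.22573564 -0.24274252 -3.6613054 ] 58.5560542345047
```

View pics/w4.png

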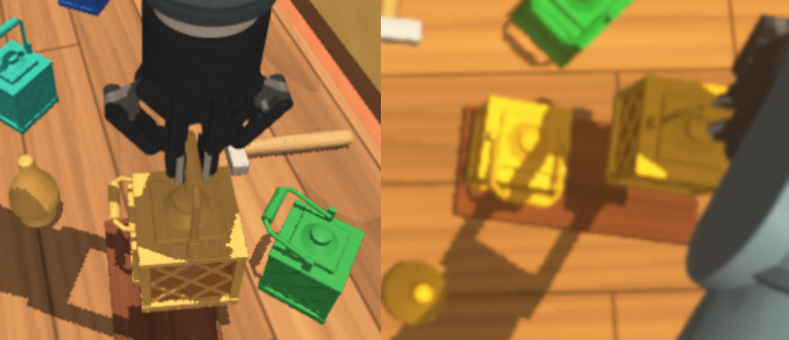

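Left is the side crop: the lantern hangs level at (190,240), in front of the neighbour from that viewpoint. Right is the top crop: it is off to the -y side of the neighbour at (665,140), over the free board. Next I lower it to about 15 mm above the board and measure.

>>> carry_out(plan=[[[0,0,-0.01,0,0,0,0],[0,0,-0.025,0,0,0,0],[0,0,-0.043,0,0,0,0],[0,0,-0.061,0,0,0,0],[0,0,-0.08,0,0,0,0]]])

```text
time_s: 8.0
eef_pos: [0.5243, -0.2064, 0.275]
eef_rot: [-0.0, 0.77, 0.638, 0.0]
wrist_force: [-0.4, -0.5, -4.4]
opening: 0.142
grasp_force: 58.6
```

>>> carry_out(plan=[[[0,0,-0.02,0,0,0,0],[0,0,-0.04,0,0,0,0],[0,0,-0.06,0,0,0,0],[0,0,-0.075,0,0,0,0],[0,0,-0.082,0,0,0,0]]])

```text
time_s: 8.42
eef_pos: [0.5229, -0.2055, 0.191]
eef_rot: [-0.002, 0.77, 0.638, -0.001]
wrist_force: [-0.6, 0.5, -4.6]
opening: 0.142
grasp_force: 58.5
```

```bash
cat > m.py <<'E'
from h import *
# top plates of both lanterns from depth points, split along the row
nc=np.array([.5442,-.102]);a=np.radians(79.2);ey=np.array([np.cos(a),np.sin(a)]);ex=np.array([ey[1],-ey[0]])
def meas(cams=("side","top"),hop=.116):
  for n in cams:
    c=camera(n);w=pts(c).reshape(-1,3);h=cv2.cvtColor(c["pixels"],cv2.COLOR_RGB2HSV).reshape(-1,3)
    ok=(h[:,1]>90)&(h[:,0]>12)&(h[:,0]<35)
    d=w[:,:2]-nc;L=np.stack([d@ex,d@ey],1)
    for nm,y0,hz in(("nei",0,.116),("lan",-.1,hop)):
        m=ok&(abs(L[:,1]-y0)<(.0475 if nm=="nei" else .065))&(abs(L[:,0])<.06)&(abs(w[:,2]-hz)<.006)
        if nm=="lan": m&=(L[:,1]<-.0455)
        if m.sum()<20: print(n,nm,"few");continue
        r=cv2.minAreaRect((L[m]*1000).astype(np.float32));q=L[m]*1000
        print(n,nm,m.sum(),np.round(r[0],1),np.round(r[1],1),round(r[2],1),"z %.4f"%np.median(w[m,2]),"ext x",np.round(np.percentile(q[:,0],[.5,99.5]),1),"y",np.round(np.percentile(q[:,1],[.5,99.5]),1))
        X=w[m];A=np.c_[X[:,:2]-X[:,:2].mean(0),np.ones(len(X))];print("   slope",np.round(np.linalg.lstsq(A,X[:,2],rcond=None)[0][:2],3))
E
python3 - <<'E'
from m import *
o=get_obs();print(o['eef_pos'],o['eef_rot'],o['wrist_force'])
meas(hop=.116+o['eef_pos'][2]-.174)
E
```

```text
[ 0.52288394 -0.20554466  0.19097475] [-2.30622019e-03  7.70331528e-01  6.37639133e-01 -5.94943787e-04] [-0.58102185  0.48874582 -4.57792395]
side nei 160 [-22.4  -3.2] [ 32.3 102.8] 30.4 z 0.1158 ext x [-46.   16.7] y [-38.7  43.6]
   slope [-0.005  0.009]
side lan 2081 [  -1.3 -106.4] [90.7 90. ] 0.4 z 0.1319 ext x [-46.3  43.6] y [-151.   -64.4]
   slope [0.003 0.002]
top nei 664 [1.  0.6] [89.1 91.1] 89.9 z 0.1164 ext x [-43.9  46. ] y [-42.9  45. ]
   slope [-0.001 -0.005]
top lan 574 [  0.1 -91.2] [91.3 67.6] 0.5 z 0.1327 ext x [-45.1  44.8] y [-124.2  -58.2]
   slope [ 0.008 -0.011]
```

>>> carry_out(plan=[[[0,0.002,-0.002,0,0,0,0],[0.001,0.004,-0.004,0,0,0,0],[0.001,0.006,-0.007,0,0,0,0],[0.001,0.008,-0.009,0,0,0,0],[0.001,0.008,-0.011,0,0,0,0]]])

```text
time_s: 8.93
eef_pos: [0.5255, -0.1988, 0.1836]
eef_rot: [0.0, 0.771, 0.637, 0.0]
wrist_force: [0.8, 0.0, -4.0]
opening: 0.144
grasp_force: 58.6
```

>>> carry_out(plan=[[[0,0,-0.001,0,0,0,0],[0,0,-0.002,0,0,0,0],[0,0,-0.003,0,0,0,0],[0,0,-0.004,0,0,0,0],[0,0,-0.004,0,0,0,0]]])

```text
time_s: 9.35
eef_pos: [0.5252, -0.1993, 0.1791]
eef_rot: [-0.0, 0.771, 0.637, -0.0]
wrist_force: [0.1, -0.1, -5.0]
opening: 0.144
grasp_force: 58.6
```

```bash
python3 - <<'E'
from m import *
o=get_obs();print(o['eef_pos'],o['eef_rot'],o['wrist_force'])
meas()
E
```

```text
[ 0.52519787 -0.19931897  0.17908705] [-1.28538129e-04  7.70717764e-01  6.37176669e-01 -5.50492570e-05] [ 0.10903573 -0.0694899  -4.96838955]
side nei 166 [-40.8  -0.8] [90.  15.5] 85.8 z 0.1156 ext x [-46.  -29.9] y [-4.9 43.8]
   slope [ 0.061 -0.   ]
side lan 1639 [  0.1 -95.2] [90.6 99.5] 0.1 z 0.1196 ext x [-45.   44.9] y [-144.6  -56.6]
   slope [0.015 0.001]
top nei 677 [1.  0.8] [88.6 90.8] 89.8 z 0.1163 ext x [-44.   45.9] y [-43.  45.]
   slope [ 0.001 -0.006]
top lan 358 [  2.  -86.1] [69.  90.6] 89.6 z 0.1201 ext x [-43.3  46.8] y [-116.5  -51.8]
   slope [ 0.007 -0.01 ]
```

>>> carry_out(plan=[[[0,0,-0.001,0,0,0,0],[0,0,-0.002,0,0,0,0],[0,0,-0.003,0,0,0,0],[0,0,-0.0035,0,0,0,0],[0,0,-0.0035,0,0,0,0]]])

```text
time_s: 9.87
eef_pos: [0.5252, -0.1992, 0.1755]
eef_rot: [-0.0, 0.771, 0.637, -0.0]
wrist_force: [-0.6, -0.9, -3.5]
opening: 0.14
grasp_force: 58.6
```

>>> carry_out(plan=[[[0,0,-0.0005,0,0,0,0],[0,0,-0.001,0,0,0,0],[0,0,-0.001,0,0,0,0],[0,0,-0.001,0,0,0,0],[0,0,-0.001,0,0,0,0]]])

```text
time_s: 10.28
eef_pos: [0.5255, -0.1994, 0.175]
eef_rot: [0.0, 0.771, 0.637, 0.0]
wrist_force: [-0.1, 0.2, -3.0]
opening: 0.138
grasp_force: 58.7
```

>>> carry_out(plan=[[[0,0,-0.0005,0,0,0,0],[0,0,-0.001,0,0,0,0],[0,0,-0.001,0,0,0,0],[0,0,-0.001,0,0,0,0],[0,0,-0.001,0,0,0,0]]])

```text
time_s: 10.7
eef_pos: [0.5259, -0.1995, 0.1745]
eef_rot: [0.001, 0.771, 0.637, 0.0]
wrist_force: [1.8, -0.4, 2.6]
opening: 0.142
grasp_force: 59.2
```

>>> carry_out(plan=[[[0,0.0005,0.0006,0,0,0,0],[0.0003,0.002,0.0006,0,0,0,0],[0.0006,0.0035,0.0006,0,0,0,0],[0.001,0.005,0.0006,0,0,0,0],[0.001,0.006,0.0006,0,0,0,0]]])

```text
time_s: 11.12
eef_pos: [0.5269, -0.1942, 0.1756]
eef_rot: [0.001, 0.771, 0.637, -0.0]
wrist_force: [0.9, -4.1, 5.6]
opening: 0.142
grasp_force: 59.6
```

```bash
python3 - <<'E'
from m import *
o=get_obs();print(o['eef_pos'],o['eef_rot'],o['wrist_force'])
meas()
E
```

```text
[ 0.52693875 -0.19423547  0.17556486] [ 1.48553953e-03  7.70656794e-01  6.37248669e-01 -1.79768525e-04] [ 0.85614128 -4.09199385  5.59522705]
side nei 153 [-40.9  -1.8] [89.8 15.5] 85.6 z 0.1155 ext x [-46.1 -30. ] y [-46.   43.1]
   slope [0.023 0.009]
side lan 1724 [  1.2 -93.7] [91.  96.6] 0.3 z 0.1167 ext x [-43.7  46.3] y [-141.8  -52.5]
   slope [-0.005 -0.026]
top nei 672 [1.1 0.9] [88.5 90.9] 89.8 z 0.1163 ext x [-44.2  46.2] y [-43.2  45. ]
   slope [-0.001 -0.01 ]
top lan 479 [  2.8 -80.3] [64.  90.6] 89.8 z 0.1169 ext x [-42.2  47.9] y [-109.8  -48.7]
   slope [-0.001 -0.036]
```

The tilt and upward force show that dragging by the handle makes the lantern rock slightly. I will release it and push low with the fingertips instead.

>>> carry_out(plan=[[[0,0,0,0,0,0,0.2],[0,0,0,0,0,0,0.28],[0,0,0,0,0,0,0.36],[0,0,0,0,0,0,0.4],[0,0,0,0,0,0,0.4]]])

```text
time_s: 11.63
eef_pos: [0.5259, -0.1929, 0.1738]
eef_rot: [-0.001, 0.771, 0.637, -0.0]
wrist_force: [0.3, -0.8, -0.1]
opening: 0.399
grasp_force: 0.0
```

>>> carry_out(plan=[[[0,0,0.008,0,0,0,0.4],[0,0,0.024,0,0,0,0.4],[0,0,0.04,0,0,0,0.4],[0,0,0.056,0,0,0,0.4],[0,0,0.075,0,0,0,0.4]]])

```text
time_s: 12.05
eef_pos: [0.526, -0.193, 0.2501]
eef_rot: [-0.001, 0.771, 0.637, -0.0]
wrist_force: [0.8, 0.5, -0.9]
opening: 0.403
grasp_force: 0.0
```

>>> carry_out(plan=[[[-0.003,-0.017,0,0.07,-0.013,0,0.4],[-0.006,-0.034,0,0.16,-0.03,0,0.4],[-0.009,-0.051,0,0.25,-0.048,0,0.4],[-0.012,-0.068,0,0.34,-0.065,0,0.4],[-0.013,-0.077,0,0.43,-0.082,0,0.4]]])

```text
time_s: 12.47
eef_pos: [0.5131, -0.2724, 0.2509]
eef_rot: [-0.138, 0.752, 0.622, 0.169]
wrist_force: [0.1, 0.2, -0.6]
opening: 0.398
grasp_force: 0.0
```

>>> carry_out(plan=[[[0,0,-0.01,0.07,-0.013,0,0.4],[0,0,-0.025,0.11,-0.021,0,0.4],[0,0,-0.04,0.11,-0.021,0,0.4],[0,0,-0.055,0.11,-0.021,0,0.4],[0,0,-0.07,0.11,-0.021,0,0.4]]])

```text
time_s: 12.88
eef_pos: [0.5134, -0.2698, 0.1784]
eef_rot: [-0.173, 0.742, 0.614, 0.209]
wrist_force: [0.1, 0.4, 0.2]
opening: 0.401
grasp_force: 0.0
```

```bash
python3 - <<'E'
from m import *
o=get_obs();print(o['eef_pos'],o['eef_rot'],o['wrist_force'],o['q'])
meas()
s=camera("side");c=camera("top")
b=cv2.resize(s["pixels"][150:400,220:500],None,fx=1.6,fy=1.6)
b2=cv2.resize(c["pixels"][150:300,350:530],None,fx=2.667,fy=2.667)
cv2.imwrite("pics/w5.png",cv2.resize(np.hstack([b,b2])[...,::-1],None,fx=.85,fy=.85))
E
```

```text
[ 0.51340287 -0.26984413  0.17840364] [-0.17277151  0.74163724  0.61369123  0.20858401] [0.0908292  0.41024304 0.19784255] [-0.91447254  0.43681934  1.49104018  0.40046039  1.59716063 -0.79425642]
side nei 567 [-1.3 -1.1] [90.7 91.4] 0.7 z 0.1154 ext x [-45.8  43.8] y [-46.3  44.4]
   slope [0.003 0.011]
side lan 1297 [  1.3 -95.1] [90.6 99.7] 0.6 z 0.1154 ext x [-43.7  45.6] y [-144.3  -46.2]
   slope [ 0.022 -0.003]
top nei 684 [1.2 0.9] [88.8 90.8] 89.7 z 0.1163 ext x [-43.8  46. ] y [-43.1  45.1]
   slope [ 0.001 -0.002]
top lan 761 [  3.1 -97.3] [91.  91.9] 0.9 z 0.1164 ext x [-42.   48.2] y [-142.5  -51.5]
   slope [ 0.002 -0.001]
```

View pics/w5.png

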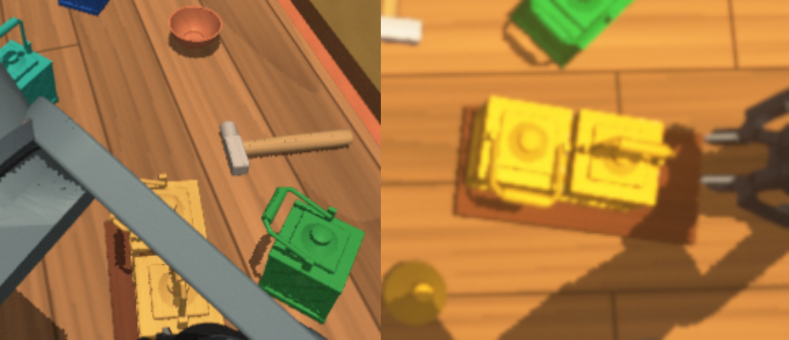

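The top crop (right) shows the lantern standing beside the neighbour with a gap of about 8 mm at (572,160), the bail upright, and the two open fingers behind it at (720,138) and (718,182). In the side crop the arm hides part of the pair. Next I descend and push low.

>>> carry_out(plan=[[[0,0,-0.016,0,0,0,0.4],[0,0,-0.032,0,0,0,0.4],[0,0,-0.048,0,0,0,0.4],[0,0,-0.064,0,0,0,0.4],[0,0,-0.08,0,0,0,0.4]]])

```text
time_s: 13.5
eef_pos: [0.5141, -0.2705, 0.0996]
eef_rot: [-0.172, 0.742, 0.614, 0.209]
wrist_force: [-0.0, -0.3, 0.2]
opening: 0.399
grasp_force: 0.0
```

>>> carry_out(plan=[[[0,0,-0.014,0,0,0,0.4],[0,0,-0.028,0,0,0,0.4],[0,0,-0.042,0,0,0,0.4],[0,0,-0.054,0,0,0,0.4],[0,0,-0.06,0,0,0,0.4]]])

```text
time_s: 13.92
eef_pos: [0.5127, -0.2696, 0.0373]
eef_rot: [-0.174, 0.742, 0.613, 0.209]
wrist_force: [-0.6, 0.3, 0.0]
opening: 0.4
grasp_force: 0.0
```

>>> carry_out(plan=[[[0.001,0.003,0,0,0,0,0.4],[0.001,0.007,0,0,0,0,0.4],[0.002,0.011,0,0,0,0,0.4],[0.003,0.015,0,0,0,0,0.4],[0.004,0.019,0,0,0,0,0.4]]])

```text
time_s: 14.33
eef_pos: [0.5178, -0.2511, 0.0402]
eef_rot: [-0.172, 0.742, 0.614, 0.209]
wrist_force: [-1.2, -0.4, -0.3]
opening: 0.4
grasp_force: 0.0
```

```bash
python3 - <<'E'
from m import *
o=get_obs();print(o['eef_pos'],o['eef_rot'],o['wrist_force'])
meas(("top",))
E
```

```text
[ 0.51778934 -0.25106628  0.04017286] [-0.17245205  0.74165603  0.61357731  0.209116  ] [-1.15339589 -0.40752412 -0.31553856]
top nei 682 [1.2 0.9] [88.5 90.7] 89.9 z 0.1163 ext x [-43.8  46.1] y [-43.  45.]
   slope [ 0.001 -0.003]
top lan 746 [  3.2 -97.2] [90.8 92.8] 0.0 z 0.1163 ext x [-42.1  48.1] y [-142.6  -51.1]
   slope [-0.002 -0.003]
```

>>> carry_out(plan=[[[0.001,0.003,0,0,0,0,0.4],[0.001,0.006,0,0,0,0,0.4],[0.002,0.008,0,0,0,0,0.4],[0.002,0.01,0,0,0,0,0.4],[0.002,0.011,0,0,0,0,0.4]]])

```text
time_s: 14.8
eef_pos: [0.5197, -0.2408, 0.0398]
eef_rot: [-0.172, 0.742, 0.613, 0.209]
wrist_force: [0.3, -4.5, 3.4]
opening: 0.4
grasp_force: 2.0
```

```bash
python3 - <<'E'
from m import *
o=get_obs();print(o['eef_pos'],o['wrist_force'])
meas(("top",))
E
```

```text
[ 0.51969367 -0.24080994  0.03977371] [ 0.2961525  -4.48376     3.39689374]
top nei 727 [ 2. -1.] [93.  92.1] 89.8 z 0.1163 ext x [-43.9  46. ] y [-47.1  45.1]
   slope [ 0.002 -0.001]
top lan 733 [   3.2 -104.7] [118.4  90.8] 90.0 z 0.1165 ext x [-42.   47.9] y [-135.7  -45.7]
   slope [ 0.009 -0.001]
```

>>> carry_out(plan=[[[0,0.0005,0,0,0,0,0.4],[0,0.001,0,0,0,0,0.4],[0,0.0015,0,0,0,0,0.4],[0,0.0018,0,0,0,0,0.4],[0,0.0018,0,0,0,0,0.4]]])

```text
time_s: 15.27
eef_pos: [0.5196, -0.2393, 0.0397]
eef_rot: [-0.172, 0.742, 0.613, 0.209]
wrist_force: [-0.4, -6.5, 2.9]
opening: 0.398
grasp_force: 2.8
```

```bash
python3 - <<'E'
from m import *
o=get_obs();print(o['eef_pos'],o['wrist_force'])
meas(("top",))
E
```

```text
[ 0.51960757 -0.23927833  0.03969289] [-0.38559341 -6.48010551  2.87920398]
top nei 740 [ 1.9 -1. ] [92.  93.3] 0.3 z 0.1162 ext x [-43.8  46.1] y [-47.3  45.1]
   slope [ 0.    -0.002]
top lan 712 [   2.8 -105. ] [119.4  90.9] 89.6 z 0.1163 ext x [-42.4  48.1] y [-161.9  -45.8]
   slope [0.    0.003]
```

>>> carry_out(plan=[[[0,0.0004,0,0,0,0,0.4],[0,0.0008,0,0,0,0,0.4],[0,0.001,0,0,0,0,0.4],[0,0.001,0,0,0,0,0.4],[0,0.001,0,0,0,0,0.4]]])

```text
time_s: 15.73
eef_pos: [0.5197, -0.2391, 0.0397]
eef_rot: [-0.172, 0.742, 0.613, 0.209]
wrist_force: [-0.6, -7.7, 3.9]
opening: 0.398
grasp_force: 3.9
```

>>> carry_out(plan=[[[-0.001,-0.004,0,0,0,0,0.4],[-0.002,-0.012,0,0,0,0,0.4],[-0.005,-0.024,0,0,0,0,0.4],[-0.008,-0.04,0,0,0,0,0.4],[-0.011,-0.056,0,0,0,0,0.4]]])

```text
time_s: 16.15
eef_pos: [0.5077, -0.2945, 0.039]
eef_rot: [-0.174, 0.742, 0.613, 0.209]
wrist_force: [-0.4, 0.4, 0.2]
opening: 0.4
grasp_force: 0.0
```

```bash
python3 - <<'E'
from m import *
o=get_obs();print(o['eef_pos'],o['wrist_force'])
meas()
c=camera("top")
cv2.imwrite("pics/w6.png",cv2.resize(c["pixels"][170:270,360:510],None,fx=5,fy=5)[...,::-1])
E
```

```text
[ 0.50766004 -0.29445503  0.03897786] [-0.42524254  0.41161901  0.20542492]
side nei 1316 [-0.9 -1.1] [90.7 92.9] 0.3 z 0.1156 ext x [-45.9  43.7] y [-47.   43.9]
   slope [-0.001  0.005]
side lan 1869 [  1.1 -90.9] [90.8 90.7] 89.9 z 0.1153 ext x [-43.9  45.8] y [-135.9  -45.9]
   slope [-0.002 -0.001]
top nei 740 [ 1.5 -1.1] [92.2 92.7] 0.1 z 0.1163 ext x [-44.   46.4] y [-47.1  45.1]
   slope [-0.003 -0.001]
top lan 703 [  3.2 -90.5] [89.8 91.7] 89.9 z 0.1164 ext x [-42.4  47.9] y [-133.8  -45.7]
   slope [ 0.003 -0.   ]
```

View pics/w6.png

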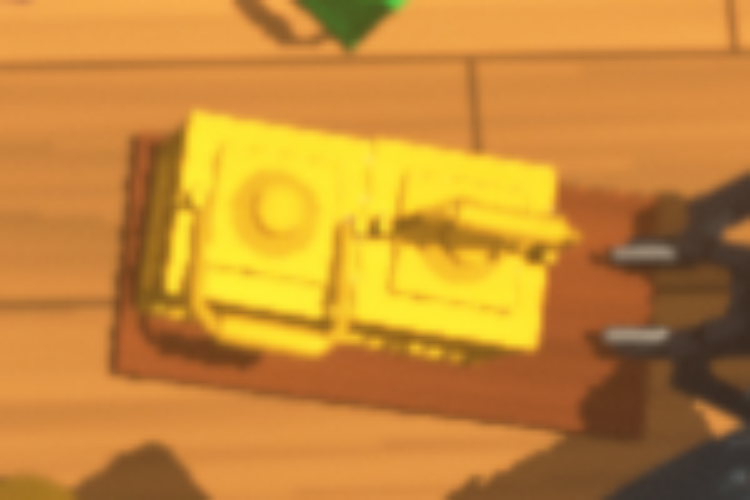

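The close-up shows the two top plates meeting at (370,165), flush and square, with fronts in line. The measured span over both lanterns is 179–180 mm, so there is no gap, and the fingers are clear at (640,250).

```bash
python3 -c "from bench import hand_in;print(hand_in())"
```

```text
the job is handed in; nothing more can be done
None
```

I carried the lantern over by its handle, set it on the board and pushed it flush and square against the standing lantern, then handed the job in. By camera the gap is under about 1 mm, the fronts line up within about 2 mm and the standing lantern has not visibly moved; the hand-in returned no verdict.

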